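# Lift the hot lid off the bun warmer with the lid lifter

## Robot

A 6-joint arm with a two-finger parallel gripper is mounted at the origin on a cart in front of the work surface, level with it; the furniture and walls round the work are solid. World frame = base frame: x ahead of the robot, y to its left, z up, the work surface at z = 0. Lengths are in mm, angles in degrees, forces in N, time in s.
With the tool pointing down it reaches from about 350 to 850 mm from the base axis. Payload 8.1 kg.
Tool frame: the origin (TCP) lies at the very end of the fingers, on their centre line; the grasp point (between the pads) lies 19 mm behind it (r.grasp_offset is the distance from the TCP to the grasp point, in mm); z points along the fingers, y is the line along which they close (so a half turn about z gives the same grasp; the last joint's range is limited). The gripper opens to 85 mm and grips with 20 to 120 N. Pads are 22 mm wide; open, the fingers measure 114 mm over their backs; the gripper's body (76 mm by 85 mm) begins 54 mm behind the grasp point. The pads swing forward as they close: fully open they stand 13 mm farther back than shut.
Start: joints at [-81.555, 7.471, 85.268, -0, 87.261, -4.893], TCP at [138.442, -583.814, 231.292] pointing down, gripper open.
Joint ranges: [-169.43, 169.43], [-51.17, 129.36], [1.28, 143.12], [-76.62, 256.62], [0, 156.53], [-152.29, 152.29]. Speed limits (degrees/s): [136.94, 136.94, 159.86, 180, 180, 180].

## Interface

Orientations are given as [roll, pitch, yaw] about the fixed x, y, z axes, in that order (R = Rz(yaw) Ry(pitch) Rx(roll)).
In Python, from bench import r gives the robot as it stands.
- The arm moves only by the tool carry_out, never from a script. Its argument "commands" is a list of rows, each an object with "jaw": the finger opening in m, from 0 to 0.0854; "translation": the shift along the tool's x, y, z in m, a list of three; "spin": the turn about the tool's z in rad. A call has exactly 8 rows; each row shifts and turns the commanded pose from where the row before left it, along the tool's axes as they then stand; what a row does not reach is not made up. A row lasts 1/12 s, in which the tool goes at most 41.7 mm and 7.16 degrees, less where a joint would pass 70% of its speed; a pose out of reach is approached as far as the arm can. A call is refused whole if a number of a shift passes 0.0417 or a number of a turn 0.125, either way. A call with a gripper value outside its range is refused whole. The fingers move at their own pace and stop on an object; "squeeze" is the grip in N (left out, the last holds). Time passes only in rows, so rows that do not move let the fingers close, or fill a call up. It gives the time, the measured TCP pose, the force, the opening and the grip force at its end, in the units of the state.
- r.sense(): the state, without advancing time (a new reading comes with each control period).
- r.snapshot(name): name is "scene" or "top"; returns a dict with "pixels" (420x560x3 uint8, blue, green, red), "K" (3x3 intrinsics, pixels), "extrinsics" (4x4, takes a point from camera to world coordinates). Camera axes: x right, y down, z forward; pixel columns grow to the right and rows downward; lengths in mm; the calibration is good to about 2 mm. A picture is of the moment at which its call begins. There is no depth.
- r.hand_in(): hands the job in; it is judged then, once.
Trained networks look in a picture, given as the dict that the camera call returned (one of the last four; its "shot" number tells which), for a name from the list of things; names that differ only in an ending like _2 or _b are one class to them, and where a whole thing is asked for, a point or a joint stands for the part that bears it (a point fixed in the world has none). Each returns a list of dicts, best first, with "score" (0 to 1); they miss things now and then, are a little off and sometimes report something else, mostly with a low value. They report only what shows in the picture. A call takes as long as a camera call. They do not tell look-alikes from the thing itself.
- r.spot_in(picture, target): "xy" ([column, row] in pixels, amid what is visible of it).
- r.regions_of(picture, target): "pixels" (420x560 bool, what is visible of it) and "xy" ([column, row] in pixels, amid what is visible of it).
- r.landmark_of(picture, target): "xy" ([column, row] in pixels: a listed point, or the origin of a listed thing).
The state is a dict: "time": time; "joint_pos": joint angles; "qd": joint speeds; "joint_efforts": joint torques, N m; "tool_pos": TCP position; "tcp_rot": TCP orientation; "ft_force": force on the tool from outside, world axes, zero at the start; "wrist_torque": the same for the moment, N m; "finger_gap": finger opening in mm; "grip_force": force on a finger pad.
Only numpy, scipy, OpenCV 4.12 (cv2) and the standard library are available. Lean on these libraries where they do the work, as an engineer would, in place of code of your own. Each camera call takes 0.05 s, during which the arm holds its last target. There are 200 camera calls.

## Task

The buns in the larger of the two warming pots are ready, but its lid is hot: pick up the C-shaped lid lifter, run its two tines under the lid's loop handle, lift the lid off and, keeping it level, carry it round the things on the desk and set it down gently in the middle of the round cork trivet. Draw the lifter out and stand it back upright in the middle of the square wooden coaster. Never touch the hot lid with the gripper or arm, and leave the small lid and the four things standing nearby (router, pen pot, tissue box, tape stand) as they are.

Things in the scene. Friction and masses are not known exactly. Their poses are not given: they have to be found in the camera images.
- lifter: C-shaped steel lid lifter with a black handle, 220 g, standing upright on its tines on the square coaster. Origin: underside of the tines, right below the middle of the handle; z up, +x the way the open tines point. Reaches 32 mm ahead (tine tips) and 42 mm behind: a back post 32 mm wide (y), x -42 to -34 mm, bears a top bar (z 86 to 94 mm) over the tines. Keep it upright in use.
- lifter_grip (a point): middle of the lifter's handle, 115 mm above the lifter's underside, axes as the lifter's. The handle is a block 54 (x) x 24 (y) x 40 mm, z 94 to 134 mm above the underside; grip it from above across its y sides
- lifter_saddle (a point): bottom of the saddle where the bar lies, 10 mm above the lifter's underside, midway between its two parallel tines, right below the handle. Each tine is 8 mm wide, centred at y = +-12 mm (32 mm over both), runs from x = -40 to +32 mm and is 10 mm thick at x = 0, rising in a V to ridges 18 mm high at x = +-12 mm, so that a lifted bar settles at x = 0, its underside about 1 mm above this point
- hot_lid: the larger steel lid, 136 mm across, 300 g (varies by a quarter), lying loose on the large pot. Origin: centre of its underside; skirt 110 mm across and 8 mm deep, then a plate 6 mm thick (top 14 mm above the origin). Its loop handle runs along its x axis; the lifter goes under it along the lid's +y or -y
- hot_lid_loop (a point): middle of the loop handle's bar on the hot lid, 60 mm above the lid's origin. The bar is round, 12 mm thick, along the lid's x axis, with 40 mm clear below it above the plate and 60 mm clear between the loop's two upright legs (at x = +-36 mm). Hook it at mid-length or the lid tips
- large_pot: fixed white warming pot on a black base with a grey dial, 128 mm across (136 mm at the base), rim 75 mm high, open inside 120 mm across. Origin: centre of its underside. With the lid on, the lid's origin is 67 mm above it; the lid's skirt hangs 8 mm into the pot with 5 mm play around
- small_pot: fixed smaller pot of the same make, 96 mm across, rim 60 mm high. Origin: centre of its underside. To be left alone
- small_lid: lid of the small pot, 104 mm across, same loop handle as the hot lid, reaching 118 mm above the desk. Origin: centre of its underside (52 mm above the desk). To be left alone
- cork_trivet: fixed round cork trivet, 110 mm across, 10 mm thick, where the hot lid is to lie. Origin: centre of its underside, on the desk
- square_coaster: fixed square wooden coaster, 92 x 92 x 8 mm, where the lifter stands and is to stand again, any way round. Origin: centre of its underside, on the desk
- router: tall black router, loose, 294 mm tall, footprint 68 (its x) x 120 (its y) mm. Origin: centre of its underside. To be left alone
- pen_pot: turquoise pen pot with pens, the one at the front of the desk (others stand at the back), loose, 163 mm tall, about 95 mm across. Origin: centre of its underside. To be left alone
- tissue_box: taupe tissue cube, loose, 113 x 113 mm, 118 mm tall, tissue to 181 mm. Origin: centre of its underside. To be left alone
- tape_stand: orange tape roll in a small stand, loose, 94 (its x) x 32 (its y) mm, 107 mm tall. Origin: centre of its underside. To be left alone
Mind the look-alikes: they are no part of the job. Leave any green or yellow look-alike of the lifter alone.

How it is judged:
By the outcome, as a careful person would: the job done as asked, in the order asked, and still so for the second after the job is handed in, with the robot touching nothing.
It also fails if it takes over 72 s, if anything falls off the work surface, if the arm or the gripper's body presses on something with over 40 N, if the wrist force passes 120 N, or if a joint passes its speed limit or range.

## Working session

There is one attempt and no reset: what is moved stays moved. The work goes in short steps, Python scripts to look and compute and a tool call to move; the robot and the scene stay as the last step left them, time stands still between calls to the robot, and variables do not carry over. Pictures are saved under pics/ and viewed, at most 11 in all, crops included, and the job is handed in when it is done.

Besides the shell and the picture viewer there is one more tool, called after ">>>" by a JSON object that holds its "method" and its "body". carry_out: Moves the arm, as the interface text tells. Its arguments: {"type":"object","properties":{"commands":{"type":"array","items":{"type":"object","properties":{"jaw":{"type":"number"},"translation":{"type":"array","items":{"type":"number"}},"spin":{"type":"number"}}}},"squeeze":{"type":"number"}},"required":["commands"]}

```bash
mkdir -p pics; cat > h.py <<'E'
import numpy as np, cv2, pickle
from bench import r
def proj(p,P):
    T=np.linalg.inv(p["extrinsics"]); q=T[:3,:3]@np.asarray(P,float)+T[:3,3]; u=p["K"]@q; return u[:2]/u[2]
def ray(p,xy):
    d=np.linalg.inv(p["K"])@np.array([xy[0],xy[1],1.]); R=p["extrinsics"]
    d=R[:3,:3]@d; return R[:3,3],d/np.linalg.norm(d)
def atz(p,xy,z):
    o,d=ray(p,xy); return o+d*(z-o[2])/d[2]
def tri(p1,a,p2,b):
    A=np.zeros((3,3));v=np.zeros(3); rs=[ray(p1,a),ray(p2,b)]
    for o,d in rs:
        M=np.eye(3)-np.outer(d,d);A+=M;v+=M@o
    x=np.linalg.solve(A,v); return x,[np.linalg.norm(np.cross(x-o,d)) for o,d in rs]
E
cat > a.py <<'E'
from h import *
s=r.snapshot("scene");t=r.snapshot("top")
cv2.imwrite("pics/s.png",s["pixels"]);cv2.imwrite("pics/t.png",t["pixels"])
np.set_printoptions(precision=1,suppress=True)
for n in "lifter lifter_grip lifter_saddle hot_lid hot_lid_loop large_pot small_pot small_lid cork_trivet square_coaster router pen_pot tissue_box tape_stand".split():
    L=[(np.array(d["xy"]),round(d["score"],2)) for d in r.landmark_of(s,n)[:3]];M=[(np.array(d["xy"]),round(d["score"],2)) for d in r.landmark_of(t,n)[:3]]
    print(n,"S",*L,"T",*M)
    for i,a in enumerate(L[:2]):
        for j,b in enumerate(M[:2]):
            x,e=tri(s,a[0],t,b[0]); 
            if e[0]<15: print("   ",i,j,x,np.array(e))
print(s["extrinsics"],t["extrinsics"])
q=r.sense();print(q["tool_pos"],q["tcp_rot"],q["time"],r.grasp_offset)
E
python3 a.py
```

```text
lifter S (array([309.9, 182.5]), 0.96) (array([291.9, 256.1]), 0.92) (array([255.2, 283.3]), 0.87) T (array([227.1, 159.9]), 0.79) (array([301.2, 216.6]), 0.65) (array([406.4, 270.6]), 0.64)
    0 0 [762.7 133.9  11.6] [1.6 1.6]
    1 1 [ 570.7 -112.8    6.8] [8.7 8.7]
lifter_grip S (array([254.2, 256.3]), 0.89) (array([294.8, 227.3]), 0.72) (array([310.9, 151.6]), 0.68) T (array([416.9, 272.2]), 0.81) (array([220.8, 152.2]), 0.77) (array([301.5, 217. ]), 0.51)
    1 0 [ 410.7 -373.7  446.9] [8.2 8.2]
lifter_saddle S (array([290.4, 254.6]), 0.95) (array([255.3, 282.8]), 0.69) (array([307.1, 181.2]), 0.57) T (array([404.6, 270.9]), 0.84) (array([223.1, 161.1]), 0.6) (array([310. , 263.2]), 0.53)
    0 0 [ 410.7 -365.2  362.4] [5.2 5.2]
hot_lid S (array([232.8, 148.6]), 0.72) T (array([320.3, 165.8]), 0.73) (array([150.4, 210.2]), 0.6)
    0 1 [589.1 368.6  51.3] [2.6 2.6]
hot_lid_loop S (array([228. , 131.5]), 0.98) (array([300.2, 313.7]), 0.41) (array([291.6, 249.4]), 0.29) T (array([144.7, 206.5]), 0.74)
    0 0 [585.2 369.4 123.9] [4.2 4.2]
large_pot S (array([229.7, 161.2]), 0.59)
[... 925 characters left out ...]
 242.9]), 0.7) T (array([266.3, 246.8]), 0.95)
    0 0 [471.8  -0.6   2.2] [6.4 6.4]
tissue_box S (array([287.3, 159.4]), 0.73) T (array([185.1, 162.4]), 0.71) (array([364.6, 242.9]), 0.35)
    0 0 [752.2 272.9  12.4] [1.1 1.1]
    0 1 [ 471.  -241.3  486.9] [3.3 3.3]
tape_stand S (array([359. , 251.8]), 0.79) T (array([321.7, 168.8]), 0.89)
    0 0 [ 741.7 -183.2    3.4] [0.5 0.5]
[[   0.9   -0.3    0.3  108.5]
 [  -0.5   -0.6    0.6 -922.8]
 [   0.    -0.7   -0.7 1113.9]
 [   0.     0.     0.     1. ]] [[   0.    -1.     0.1  404.2]
 [  -1.    -0.    -0.   -43.2]
 [   0.    -0.1   -1.  1599.3]
 [   0.     0.     0.     1. ]]
[ 138.4 -583.8  231.3] [180.   -0.   13.3] 1.5 18.700000000000003
```

View pics/s.png

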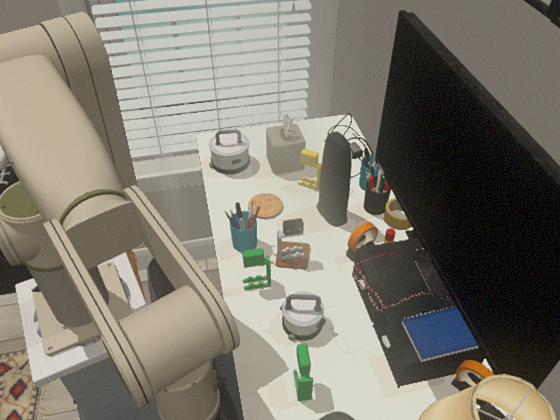

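View pics/t.png

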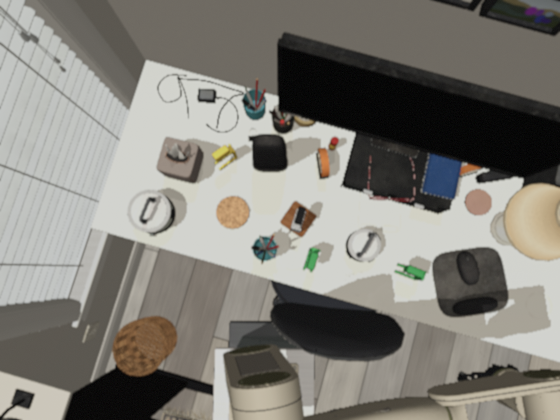

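The scene picture shows the real lifter on the brown coaster at (292,248). The large pot is at (230,150), the trivet at (266,205), and the green and yellow lifters are look-alikes. I'll enlarge the key parts and measure yaws.

```bash
cat > b.py <<'E'
from h import *
np.set_printoptions(precision=1,suppress=True)
s=r.snapshot("scene");t=r.snapshot("top")
pickle.dump([{k:v for k,v in p.items()} for p in(s,t)],open("p.pkl","wb"))
def crop(p,c,w,k): 
    x,y=int(c[0]-w//2),int(c[1]-w//2); return cv2.resize(p["pixels"][y:y+w,x:x+w],None,fx=k,fy=k,interpolation=cv2.INTER_CUBIC)
m=np.vstack([np.hstack([crop(s,(292,245),50,6),crop(t,(298,217),50,6)]),np.hstack([crop(s,(230,148),50,6),crop(t,(150,210),50,6)])])
cv2.imwrite("pics/m.png",m)
for nm,p in(("S",s),("T",t)):
  for n in "lifter hot_lid cork_trivet square_coaster hot_lid_loop lifter_grip".split():
    for d in r.regions_of(p,n)[:3]:
        ys,xs=np.nonzero(d["pixels"]); print(nm,n,round(d["score"],2),np.array(d["xy"]),len(xs),(xs.min(),xs.max(),ys.min(),ys.max()), atz(p,(xs.mean(),ys.mean()),{"cork_trivet":10,"square_coaster":8}.get(n,75))[:2])
E
python3 b.py
```

```text
S lifter 0.83 [258.4 262.3] 639 (np.int64(243), np.int64(270), np.int64(248), np.int64(288)) [ 436.  -148.9]
S lifter 0.75 [306.6 376.2] 748 (np.int64(294), np.int64(312), np.int64(344), np.int64(400)) [ 395.8 -469.4]
S lifter 0.72 [290.3 237.2] 790 (np.int64(277), np.int64(304), np.int64(218), np.int64(259)) [ 559.7 -101.5]
S hot_lid 0.67 [229.7 142.5] 855 (np.int64(210), np.int64(248), np.int64(129), np.int64(156)) [581.  374.6]
S cork_trivet 0.61 [267.3 205.7] 617 (np.int64(248), np.int64(282), np.int64(193), np.int64(218)) [589.3 107.7]
S square_coaster 0.56 [296.5 259.9] 545 (np.int64(276), np.int64(309), np.int64(241), np.int64(268)) [ 567.8 -113.8]
S square_coaster 0.55 [334.  184.6] 2582 (np.int64(317), np.int64(351), np.int64(131), np.int64(226)) [843.9 113.5]
S hot_lid_loop 0.74 [228.1 141.1] 861 (np.int64(209), np.int64(248), np.int64(129), np.int64(156)) [580.3 374.8]
S lifter_grip 0.98 [301.4 376.2] 807 (np.int64(294), np.int64(312), np.int64(344), np.int64(400)) [ 396.1 -468.5]
S lifter_grip 0.86 [258.  267.6] 837 (np.int64(242), np.int64(270), np.int64(248), np.int64(2
[... 552 characters left out ...]
)) [581.2 368.2]
T cork_trivet 0.7 [230.4 211.6] 857 (np.int64(216), np.int64(248), np.int64(196), np.int64(228)) [588.5 111.9]
T square_coaster 0.87 [294.1 214.4] 553 (np.int64(279), np.int64(316), np.int64(201), np.int64(237)) [ 571.7 -103.6]
T hot_lid_loop 0.96 [150.1 209.3] 1446 (np.int64(128), np.int64(170), np.int64(190), np.int64(232)) [581.1 368.3]
T lifter_grip 0.73 [300.7 221.4] 192 (np.int64(292), np.int64(304), np.int64(208), np.int64(231)) [ 561.  -103.3]
T lifter_grip 0.73 [410.6 274.4] 325 (np.int64(394), np.int64(425), np.int64(264), np.int64(280)) [ 401.8 -458.1]
T lifter_grip 0.72 [308.9 257.9] 255 (np.int64(303), np.int64(319), np.int64(247), np.int64(272)) [ 438.1 -145.6]
```

View pics/m.png

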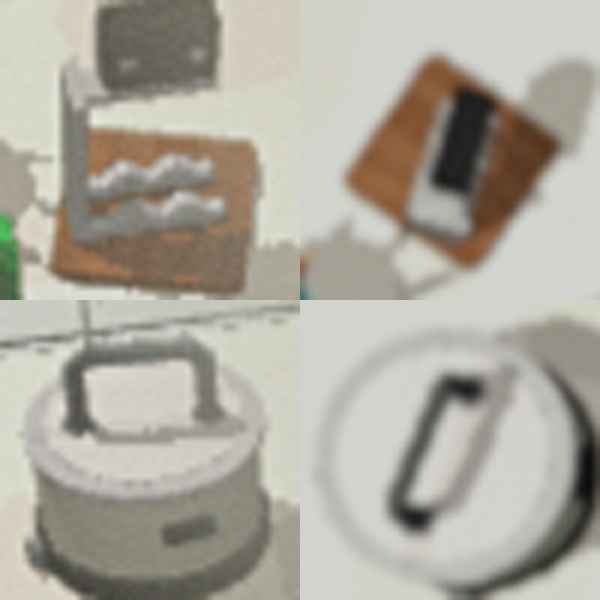

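The crops show the lifter with its post at the left (scene) and lower left (top), so its tines point roughly +x. The lid's bar runs near world x. I'll fit poses to corner points and check them by overlay.

```bash
cat > c.py <<'E'
from h import *
from scipy.optimize import least_squares
np.set_printoptions(precision=1,suppress=True)
s,t=pickle.load(open("p.pkl","rb"))
W=lambda c,x,y:(c[0]+x/6-.4,c[1]+y/6-.4)
SL,TL,SH,TH=(267,220),(273,192),(205,123),(125,185)
def place(q,P):
    c,n=np.cos(q[3]),np.sin(q[3]); P=np.asarray(P,float); return np.array([q[0]+c*P[0]-n*P[1],q[1]+n*P[0]+c*P[1],q[2]+P[2]])
def fit(obs,x0,fz=False):
    f=lambda q:np.concatenate([(proj(p,place(q,P))-uv) for p,P,uv in obs]+[[0.02*(q[2]-x0[2])]])
    o=least_squares(f,x0,x_scale=[10,10,10,.1]); return o.x,o.fun
L=[(t,(27,12,134),W(TL,155,90)),(t,(27,-12,134),W(TL,196,95)),(t,(-27,-12,134),W(TL,174,192)),(t,(-27,12,134),W(TL,132,187)),
   (s,(-27,-12,94),W(SL,97,84)),(s,(27,-12,94),W(SL,215,86)),(s,(32,-12,12),W(SL,222,210)),(s,(32,12,12),W(SL,212,168)),(s,(-42,-16,0),W(SL,80,242))]
H=[(s,(-36,0,60),W(SH,76,53)),(s,(36,0,60),W(SH,207,52)),(t,(42,0,60),W(TH,150,75)),(t,(-42,0,60),W(TH,95,222))]
ql,fl=fit(L,[565,-105,8,-.22]);qh,fh=fit(H,[580,371,67,-.33])
print("lifter",ql[:3],np.degrees(ql[3]),fl.round(1));print("lid",qh[:3],np.degrees(qh[3]),fh.round(1))
def draw(imgs,P,col):
    for p,im,c in imgs:
        pts=np.array([(proj(p,x)-c+.4)*6 for x in P]).astype(int); cv2.polylines(im,[pts],False,col,1,cv2.LINE_AA)
def cr(p,c): return cv2.resize(p["pixels"][c[1]:c[1]+50,c[0]:c[0]+50],None,fx=6,fy=6,interpolation=cv2.INTER_CUBIC)
TT,TC=(248-17-25,187),(251,181)
im=[[(s,cr(s,SL),SL),(t,cr(t,TL),TL)],[(s,cr(s,SH),SH),(t,cr(t,TH),TH)]]
a=np.linspace(0,2*np.pi,60); circ=lambda R,z:[(R*np.cos(b),R*np.sin(b),z) for b in a]
box=lambda z:[(27,12,z),(27,-12,z),(-27,-12,z),(-27,12,z),(27,12,z)]
for P in(box(134),box(94),[(-42,-16,0),(-42,16,0),(-42,16,94),(-42,-16,94),(-42,-16,0)],[(32,-12,10),(-34,-12,10)],[(32,12,10),(-34,12,10)]): draw(im[0],[place(ql,x) for x in P],(0,0,255))
for P in(circ(68,14),[(-36,0,14),(-36,0,60),(36,0,60),(36,0,14)]): draw(im[1],[place(qh,x) for x in P],(0,0,255))
# coaster & trivet by colour
for nm,z,c in(("trivet",10,(590,111)),("coaster",8,(571,-104))):
    for v,p in(("S",s),("T",t)):
        u=proj(p,(c[0],c[1],z)); hsv=cv2.cvtColor(p["pixels"],cv2.COLOR_BGR2HSV)
        m=((hsv[...,0]<20)&(hsv[...,1]>60)).astype(np.uint8); yy,xx=np.mgrid[:420,:560]; m[(abs(xx-u[0])>23)|(abs(yy-u[1])>23)]=0
        n,lab,st,ce=cv2.connectedComponentsWithStats(m); k=1+st[1:,4].argmax()
        h=cv2.convexHull(np.argwhere(lab==k)[:,::-1].astype(np.int32))[:,0]
        w=np.array([atz(p,q,z)[:2] for q in h],np.float32)
        print(nm,v,st[k],"circ",cv2.minEnclosingCircle(w),"rect",cv2.minAreaRect(w))
cv2.imwrite("pics/o.png",np.vstack([np.hstack([x[1] for x in row]) for row in im]))
E
python3 c.py
```

```text
lifter [ 566.7 -105.2    8.3] -17.945912583642038 [ 0.4 -0.6  1.   1.1 -1.   1.8 -1.5  0.1  1.   2.4  1.  -0.4  0.8 -1.6
  0.8 -1.  -1.2  0.2  0. ]
lid [580.1 365.5  67.9] -19.34546867251508 [-0.1  0.9  0.1 -0.8  0.6 -0.6 -0.7  0.6  0. ]
trivet S [247 193  36  35 720] circ ((561.4141235351562, 96.68031311035156), 81.05412292480469) rect ((576.3308715820312, 91.98489379882812), (149.15866088867188, 106.65316772460938), 63.29113006591797)
trivet T [217 197  32  32 810] circ ((590.3729858398438, 110.90154266357422), 53.19806671142578) rect ((588.6145629882812, 110.5700912475586), (102.84092712402344, 102.06375885009766), 1.3857783079147339)
coaster S [275 242  35  27 479] circ ((565.9799194335938, -106.16199493408203), 60.41233444213867) rect ((565.6964721679688, -106.15283966064453), (94.105712890625, 91.36541748046875), 55.48411560058594)
coaster T [281 202  35  35 464] circ ((571.2131958007812, -105.55884552001953), 57.43928146362305) rect ((571.76953125, -104.98088073730469), (87.25919342041016, 88.12769317626953), 55.92708969116211)
```

View pics/o.png

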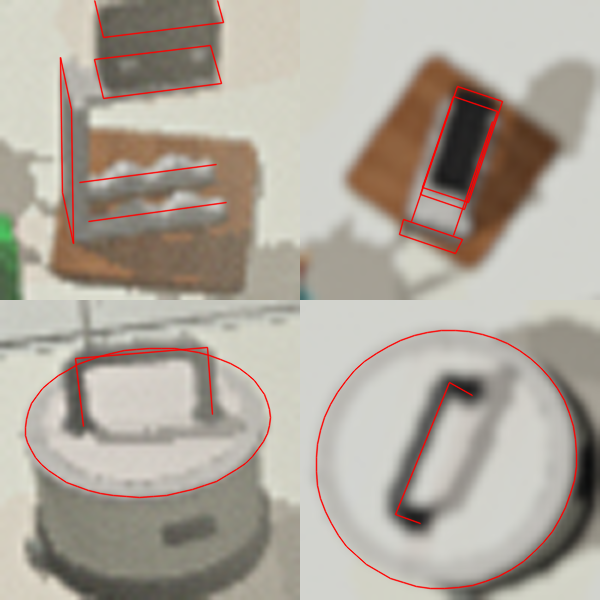

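The lid overlay fits well in both views. The lifter yaw looks off, since the handle edges suggest about -13°. I'll refine it by matching the handle's dark silhouette.

```bash
cat > d.py <<'E'
from h import *
from scipy.optimize import minimize
np.set_printoptions(precision=1,suppress=True)
s,t=pickle.load(open("p.pkl","rb"))
def soft(p,c,lo,hi,w=60):
    x,y=int(c[0]-w/2),int(c[1]-w/2); V=p["pixels"][y:y+w,x:x+w].max(2).astype(float)
    return np.clip((hi-V)/(hi-lo),0,1),(x,y)
B=np.array([(a*27,b*12,z) for a in(-1,1) for b in(-1,1) for z in(94,134)],float)
def hull(p,q,o,w=60,k=8):
    c,n=np.cos(q[3]),np.sin(q[3]); P=np.c_[q[0]+c*B[:,0]-n*B[:,1],q[1]+n*B[:,0]+c*B[:,1],q[2]+B[:,2]]
    uv=np.array([proj(p,x) for x in P])-o; m=np.zeros((w*k,w*k),np.float32)
    h=cv2.convexHull(((uv+.5)*k*16).astype(np.float32))[:,0].astype(np.int32)
    cv2.fillConvexPoly(m,h,1.0,cv2.LINE_8,4); m=cv2.resize(m,(w,w),interpolation=cv2.INTER_AREA); return cv2.GaussianBlur(m,(0,0),.7)
for pl in([(s,(290,230))],[(t,(298,217))],[(s,(290,230)),(t,(298,217))]):
    D=[]
    for p,c in pl:
        m,o=soft(p,c,75,150); yy,xx=np.mgrid[:60,:60]; hull0=hull(p,[565,-105,8,-.22],o)
        m[cv2.dilate((hull0>.05).astype(np.uint8),np.ones((7,7)))==0]=0; D.append((p,m,o))
    f=lambda v:sum(((hull(p,[565+10*v[0],-105+10*v[1],8+10*v[2],-.22+.1*v[3]],o)-m)**2).sum() for p,m,o in D)+.5*v[2]**2*(len(pl)==1)*20
    b=min((minimize(f,[0,0,0,y],method="Nelder-Mead",options=dict(initial_simplex=[[0,0,0,y],[1,0,0,y],[0,1,0,y],[0,0,1,y],[0,0,0,y+1]])) for y in(-1,0,1)),key=lambda b:b.fun);v=b.x
    print(565+10*v[0],-105+10*v[1],8+10*v[2],np.degrees(-.22+.1*v[3]),b.fun)
print("coaster",atz(t,(298.3,218.7),8),atz(s,(293.4,254.6),8), tri(s,(293.4,254.6),t,(298.3,218.7)))
q=r.sense();print(q["tool_pos"],q["tcp_rot"])
E
python3 d.py
```

```text
566.9997110589103 -101.06530340640624 3.5465946599007374 -27.59684634700401 83.31360341599053
570.0500070775975 -107.54708270347177 8.039516822731336 -9.314499984454029 47.16047645222662
567.2120643290277 -106.43739978570434 7.516394063286678 -14.727227951316172 148.41885262093564
coaster [ 571.6 -106.4    8. ] [ 568.2 -108.4    8. ] (array([ 570.9, -106.1,    4.4]), [np.float64(1.218694738496832), np.float64(1.2186947384968851)])
[ 138.4 -583.8  231.3] [180.    0.   13.3]
```

>>> {"method": "carry_out", "body": {"commands": [{"translation": [0.015, -0.01, 0], "spin": 0, "jaw": 0.085}, {"translation": [0.033, -0.0229, 0], "spin": 0, "jaw": 0.085}, {"translation": [0.033, -0.0229, 0], "spin": 0, "jaw": 0.085}, {"translation": [0.033, -0.0229, 0], "spin": 0, "jaw": 0.085}, {"translation": [0.033, -0.0229, 0], "spin": 0, "jaw": 0.085}, {"translation": [0.033, -0.0229, 0], "spin": 0, "jaw": 0.085}, {"translation": [0.033, -0.0229, 0], "spin": 0, "jaw": 0.085}, {"translation": [0.033, -0.0229, 0], "spin": 0, "jaw": 0.085}]}}

```text
time: 2.87
tool_pos: [339.4, -359.8, 231.5]
tcp_rot: [180.0, -0.0, 13.3]
ft_force: [1.2, -0.1, -0.8]
finger_gap: 84.9
grip_force: 0.0
```

>>> {"method": "carry_out", "body": {"commands": [{"translation": [0.033, -0.0229, 0], "spin": 0, "jaw": 0.085}, {"translation": [0.033, -0.0229, 0], "spin": 0, "jaw": 0.085}, {"translation": [0.033, -0.0229, 0], "spin": 0, "jaw": 0.085}, {"translation": [0.033, -0.0229, 0], "spin": 0, "jaw": 0.085}, {"translation": [0.033, -0.0229, 0], "spin": 0, "jaw": 0.085}, {"translation": [0.033, -0.0229, 0], "spin": 0, "jaw": 0.085}, {"translation": [0.033, -0.0229, 0], "spin": 0, "jaw": 0.085}, {"translation": [0.033, -0.0229, 0], "spin": 0, "jaw": 0.085}]}}

```text
time: 3.53
tool_pos: [554.3, -120.4, 231.5]
tcp_rot: [180.0, -0.0, 13.3]
ft_force: [0.7, -0.6, 0.0]
finger_gap: 85.0
grip_force: 0.0
```

>>> {"method": "carry_out", "body": {"commands": [{"translation": [0.015, -0.01, 0], "spin": 0.09, "jaw": 0.085}, {"translation": [0, 0, 0], "spin": 0.1, "jaw": 0.085}, {"translation": [0, 0, 0], "spin": 0.1, "jaw": 0.085}, {"translation": [0, 0, 0], "spin": 0.1, "jaw": 0.085}, {"translation": [0, 0, 0], "spin": 0.07, "jaw": 0.085}, {"translation": [0, 0, 0], "spin": 0, "jaw": 0.085}, {"translation": [0, 0, 0], "spin": 0, "jaw": 0.085}, {"translation": [0, 0, 0], "spin": 0, "jaw": 0.085}]}}

```text
time: 4.2
tool_pos: [565.4, -109.0, 231.3]
tcp_rot: [-180.0, -0.0, -12.9]
ft_force: [-0.9, 0.4, -0.4]
finger_gap: 84.7
grip_force: 0.0
```

>>> {"method": "carry_out", "body": {"commands": [{"translation": [0.002, -0.003, 0.02], "spin": 0, "jaw": 0.085}, {"translation": [0, 0, 0.025], "spin": 0, "jaw": 0.085}, {"translation": [0, 0, 0.025], "spin": 0, "jaw": 0.085}, {"translation": [0, 0, 0.02], "spin": 0, "jaw": 0.085}, {"translation": [0, 0, 0.017], "spin": 0, "jaw": 0.085}, {"translation": [0, 0, 0.01], "spin": 0, "jaw": 0.085}, {"translation": [0, 0, 0.007], "spin": 0, "jaw": 0.085}, {"translation": [0, 0, 0], "spin": 0, "jaw": 0.085}]}}

```text
time: 4.87
tool_pos: [567.3, -106.4, 105.9]
tcp_rot: [-180.0, 0.1, -13.0]
ft_force: [-0.7, 0.3, -0.1]
finger_gap: 85.0
grip_force: 0.0
```

>>> {"method": "carry_out", "body": {"commands": [{"jaw": 0.05, "translation": [0, 0, 0], "spin": 0}, {"jaw": 0.04, "translation": [0, 0, 0], "spin": 0}, {"jaw": 0.03, "translation": [0, 0, 0], "spin": 0}, {"jaw": 0.02, "translation": [0, 0, 0], "spin": 0}, {"jaw": 0.015, "translation": [0, 0, 0], "spin": 0}, {"jaw": 0.015, "translation": [0, 0, 0], "spin": 0}, {"jaw": 0.015, "translation": [0, 0, 0], "spin": 0}, {"jaw": 0.015, "translation": [0, 0, 0], "spin": 0}], "squeeze": 80}}

```text
time: 5.53
tool_pos: [568.8, -106.4, 108.3]
tcp_rot: [-180.0, -0.1, -13.0]
ft_force: [-0.2, 2.5, 6.3]
finger_gap: 23.0
grip_force: 77.7
```

>>> {"method": "carry_out", "body": {"commands": [{"jaw": 0.015, "translation": [0, 0, -0.005], "spin": 0}, {"jaw": 0.015, "translation": [0, 0, -0.015], "spin": 0}, {"jaw": 0.015, "translation": [0, 0, -0.02], "spin": 0}, {"jaw": 0.015, "translation": [0, 0, -0.025], "spin": 0}, {"jaw": 0.015, "translation": [0, 0, -0.02], "spin": 0}, {"jaw": 0.015, "translation": [0, 0, -0.015], "spin": 0}, {"jaw": 0.015, "translation": [0, 0, -0.012], "spin": 0}, {"jaw": 0.015, "translation": [0, 0, 0], "spin": 0}]}}

```text
time: 6.2
tool_pos: [569.2, -107.0, 222.2]
tcp_rot: [180.0, -0.2, -13.0]
ft_force: [0.1, -0.2, -1.3]
finger_gap: 23.1
grip_force: 77.0
```

```bash
cat > e.py <<'E'
from h import *
import sys
np.set_printoptions(precision=1,suppress=True)
q=r.sense();print(q["tool_pos"],q["tcp_rot"],q["ft_force"],q["wrist_torque"],q["grip_force"],q["finger_gap"],np.array(q["joint_pos"]))
s=r.snapshot("scene");t=r.snapshot("top");pickle.dump([s,t],open("p2.pkl","wb"))
C=np.array(eval(sys.argv[1]),float)
def cr(p,w=66):
    u=proj(p,C).astype(int)-w//2;u=np.clip(u,0,[560-w,420-w]);return cv2.resize(p["pixels"][u[1]:u[1]+w,u[0]:u[0]+w],None,fx=6,fy=6,interpolation=cv2.INTER_CUBIC),u
a,ua=cr(s);b,ub=cr(t);print("origins",ua,ub);cv2.imwrite(sys.argv[2],np.hstack([a,b]))
E
python3 e.py "(568,-106,170)" pics/g1.png
```

```text
[ 569.2 -107.   222.2] [180.   -0.2 -13. ] [ 0.1 -0.2 -1.3] [-0. -0. -0.] 76.9663263396069 23.054203265034673 [-15.7   4.3  89.6  -0.   85.9  87.3]
origins [260 181] [267 181]
```

View pics/g1.png

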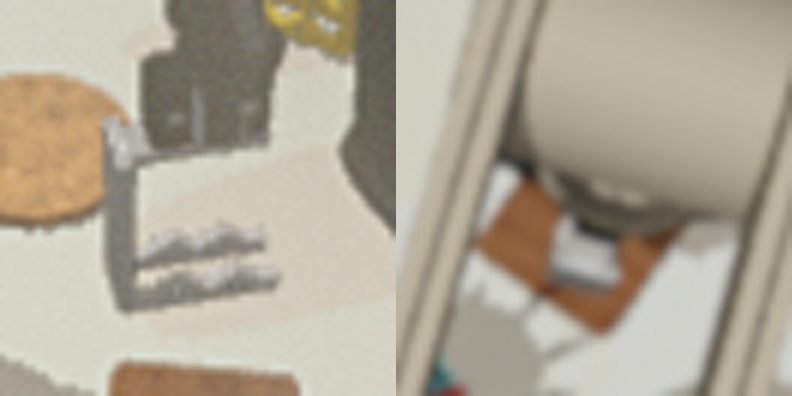

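The lifter hangs upright in the gripper: post foot at crop (125,310), tine tips at (278,275). I'll check its pose in the hand.

```bash
cat > f.py <<'E'
from h import *
np.set_printoptions(precision=1,suppress=True)
s,t=pickle.load(open("p2.pkl","rb"))
a=np.radians(-13);R=np.array([[np.cos(a),-np.sin(a)],[np.sin(a),np.cos(a)]])
for P,c in(((-42,-16,0),(123,311)),((32,-16,8),(278,278)),((27,-12,94),(268,147)),((32,16,8),(265,243)),((-42,-16,94),(105,118))):
    w=np.r_[R@P[:2]+[569.2,-107],P[2]+122]; print(P,"pred-seen",proj(s,w)-(np.array([260,181])+np.array(c)/6-.4))
print(r.landmark_of(s,"lifter_grip")[:1]if 0 else "")
E
python3 f.py
```

```text
(-42, -16, 0) pred-seen [0.4 1.4]
(32, -16, 8) pred-seen [ 1.4 -0.3]
(27, -12, 94) pred-seen [ 1.8 -2.3]
(32, 16, 8) pred-seen [ 0.2 -2.8]
(-42, -16, 94) pred-seen [3.2 8.3]
```

>>> {"method": "carry_out", "body": {"commands": [{"jaw": 0.015, "translation": [0.002, -0.012, 0], "spin": 0}, {"jaw": 0.015, "translation": [0.004, -0.024, 0], "spin": 0}, {"jaw": 0.015, "translation": [0.004, -0.024, 0], "spin": 0}, {"jaw": 0.015, "translation": [0.004, -0.022, 0], "spin": 0}, {"jaw": 0.015, "translation": [0.002, -0.011, 0], "spin": 0}, {"jaw": 0.015, "translation": [0, 0, 0], "spin": -0.06}, {"jaw": 0.015, "translation": [0, 0, 0], "spin": -0.1}, {"jaw": 0.015, "translation": [0, 0, 0], "spin": -0.12}]}}

```text
time: 6.97
tool_pos: [603.9, -18.8, 217.6]
tcp_rot: [-180.0, 0.2, 3.3]
ft_force: [0.0, 0.7, -2.4]
finger_gap: 23.2
grip_force: 77.0
```

>>> {"method": "carry_out", "body": {"commands": [{"jaw": 0.015, "translation": [0, 0, 0], "spin": -0.12}, {"jaw": 0.015, "translation": [0, 0, 0], "spin": -0.12}, {"jaw": 0.015, "translation": [0, 0, 0], "spin": -0.12}, {"jaw": 0.015, "translation": [0, 0, 0], "spin": -0.12}, {"jaw": 0.015, "translation": [0, 0, 0], "spin": -0.12}, {"jaw": 0.015, "translation": [0, 0, 0], "spin": -0.12}, {"jaw": 0.015, "translation": [0, 0, 0], "spin": -0.12}, {"jaw": 0.015, "translation": [0, 0, 0], "spin": -0.12}]}}

```text
time: 7.63
tool_pos: [603.9, -19.3, 217.7]
tcp_rot: [-179.9, 0.1, 58.4]
ft_force: [0.8, 0.8, -1.5]
finger_gap: 23.4
grip_force: 77.0
```

>>> {"method": "carry_out", "body": {"commands": [{"jaw": 0.015, "translation": [0, 0, 0], "spin": -0.12}, {"jaw": 0.015, "translation": [0, 0, 0], "spin": -0.101}, {"jaw": 0.015, "translation": [0, 0, 0], "spin": 0}, {"jaw": 0.015, "translation": [0, 0, 0], "spin": 0}, {"jaw": 0.015, "translation": [0, 0, 0], "spin": 0}, {"jaw": 0.015, "translation": [0, 0, 0], "spin": 0}, {"jaw": 0.015, "translation": [0, 0, 0], "spin": 0}, {"jaw": 0.015, "translation": [0, 0, 0], "spin": 0}]}}

```text
time: 8.3
tool_pos: [604.6, -19.5, 219.2]
tcp_rot: [-180.0, 0.0, 70.6]
ft_force: [0.1, -0.2, -2.0]
finger_gap: 23.4
grip_force: 76.9
```

>>> {"method": "carry_out", "body": {"commands": [{"jaw": 0.015, "translation": [0.0145, -0.008, 0], "spin": 0}, {"jaw": 0.015, "translation": [0.0285, -0.0159, 0], "spin": 0}, {"jaw": 0.015, "translation": [0.0285, -0.0159, 0], "spin": 0}, {"jaw": 0.015, "translation": [0.0285, -0.0159, 0], "spin": 0}, {"jaw": 0.015, "translation": [0.0285, -0.0159, 0], "spin": 0}, {"jaw": 0.015, "translation": [0.0285, -0.0159, 0], "spin": 0}, {"jaw": 0.015, "translation": [0.0285, -0.0159, 0], "spin": 0}, {"jaw": 0.015, "translation": [0.0285, -0.0159, 0], "spin": 0}]}}

```text
time: 8.97
tool_pos: [562.3, 223.4, 219.5]
tcp_rot: [180.0, -0.0, 70.6]
ft_force: [0.3, 0.4, -2.4]
finger_gap: 23.1
grip_force: 76.9
```

>>> {"method": "carry_out", "body": {"commands": [{"jaw": 0.015, "translation": [0.0285, -0.0159, 0], "spin": 0}, {"jaw": 0.015, "translation": [0.0185, -0.0105, 0], "spin": 0}, {"jaw": 0.015, "translation": [0.01, -0.0055, 0.005], "spin": 0}, {"jaw": 0.015, "translation": [0, 0, 0.008], "spin": 0}, {"jaw": 0.015, "translation": [0, 0, 0.006], "spin": 0}, {"jaw": 0.015, "translation": [0, 0, 0.004], "spin": 0}, {"jaw": 0.015, "translation": [0, 0, 0], "spin": 0}, {"jaw": 0.015, "translation": [0, 0, 0], "spin": 0}]}}

```text
time: 9.63
tool_pos: [551.6, 284.8, 195.6]
tcp_rot: [-180.0, 0.1, 70.6]
ft_force: [-0.1, -0.1, -2.3]
finger_gap: 23.4
grip_force: 77.0
```

```bash
python3 e.py "(562,320,120)" pics/g2.png
```

```text
[551.6 284.8 195.6] [-180.     0.1   70.6] [-0.1 -0.1 -2.3] [ 0. -0.  0.] 76.96188010548212 23.3885782964261 [22.6 11.8 84.2 -0.  84.1 42. ]
origins [195 109] [127 182]
```

View pics/g2.png

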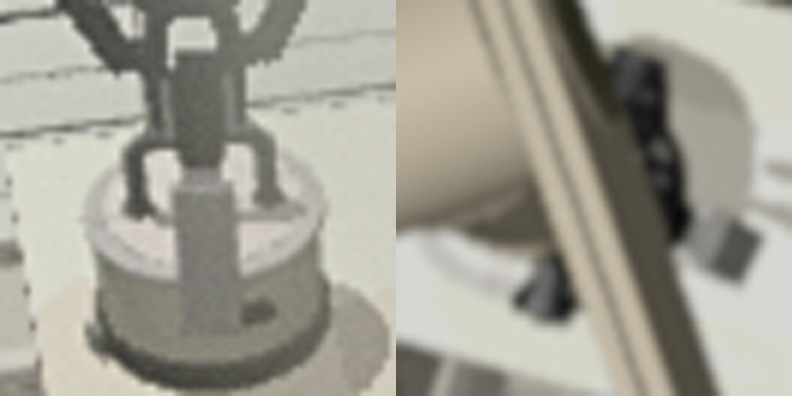

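The post sits almost centred between the loop's legs (post at columns 177–240, legs at 136 and 268 in the crop). I'll compare it with prediction.

```bash
cat > f2.py <<'E'
from h import *
np.set_printoptions(precision=1,suppress=True)
s,t=pickle.load(open("p2.pkl","rb")); O=np.array([195,109])
def pl(c,yaw,z,P):
    a=np.radians(yaw);return np.array([c[0]+np.cos(a)*P[0]-np.sin(a)*P[1],c[1]+np.sin(a)*P[0]+np.cos(a)*P[1],z+P[2]])
f=lambda w:(proj(s,w)-O+.4)*6
for P in((-42,16,0),(-42,-16,0),(-42,16,94),(-42,-16,94)): print("post",P,f(pl((551.6,284.8),70.6,95.3,P)))
for P in((-36,0,60),(36,0,60),(-36,0,14),(36,0,14)): print("loop",P,f(pl((580.1,365.5),-19.3,67.5,P)))
E
python3 f2.py
```

```text
post (-42, 16, 0) [192.  333.5]
post (-42, -16, 0) [253.1 328. ]
post (-42, 16, 94) [177.4 188.7]
post (-42, -16, 94) [241.1 183.2]
loop (-36, 0, 60) [135.7 143.1]
loop (36, 0, 60) [267.5 131.7]
loop (-36, 0, 14) [143.2 210.7]
loop (36, 0, 14) [272.5 199.3]
```

>>> {"method": "carry_out", "body": {"commands": [{"jaw": 0.015, "translation": [0.006, 0.002, 0], "spin": 0}, {"jaw": 0.015, "translation": [0.01, 0, 0], "spin": 0}, {"jaw": 0.01, "translation": [0.01, 0, 0], "spin": 0}, {"jaw": 0.015, "translation": [0.01, 0, 0], "spin": 0}, {"jaw": 0.015, "translation": [0.006, 0, 0], "spin": 0}, {"jaw": 0.015, "translation": [0, 0, 0], "spin": 0}, {"jaw": 0.015, "translation": [0, 0, 0], "spin": 0}, {"jaw": 0.015, "translation": [0, 0, 0], "spin": 0}]}}

```text
time: 10.4
tool_pos: [567.1, 325.2, 196.0]
tcp_rot: [-180.0, 0.0, 70.7]
ft_force: [-1.3, -0.7, -2.3]
finger_gap: 23.2
grip_force: 77.0
```

>>> {"method": "carry_out", "body": {"commands": [{"jaw": 0.015, "translation": [0.006, 0, 0], "spin": 0}, {"jaw": 0.015, "translation": [0.01, 0, 0], "spin": 0}, {"jaw": 0.015, "translation": [0.01, 0, 0], "spin": 0}, {"jaw": 0.015, "translation": [0.01, 0, 0], "spin": 0}, {"jaw": 0.015, "translation": [0.008, 0, 0], "spin": 0}, {"jaw": 0.015, "translation": [0, 0, 0], "spin": 0}, {"jaw": 0.015, "translation": [0, 0, 0], "spin": 0}, {"jaw": 0.015, "translation": [0, 0, 0], "spin": 0}]}}

```text
time: 11.07
tool_pos: [581.7, 366.6, 196.1]
tcp_rot: [-180.0, 0.0, 70.7]
ft_force: [0.1, 0.5, -2.6]
finger_gap: 23.2
grip_force: 77.1
```

```bash
python3 e.py "(578,355,120)" pics/g3.png
```

```text
[581.7 366.6 196.1] [-180.     0.    70.7] [ 0.1  0.5 -2.6] [ 0. -0.  0.] 77.0961842363613 23.195873777338413 [28.  22.  72.  -0.  86.1 47.3]
origins [196 102] [116 177]
```

View pics/g3.png

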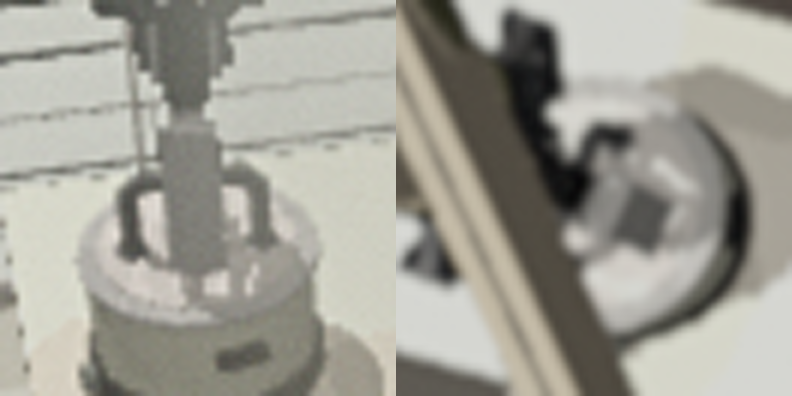

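Tines are under the bar without contact; post centre is at column 194 where about 200 would be centred, so I shift 3 mm and lift slowly.

>>> {"method": "carry_out", "body": {"commands": [{"jaw": 0.015, "translation": [0, 0.003, 0], "spin": 0}, {"jaw": 0.015, "translation": [0, 0, -0.003], "spin": 0}, {"jaw": 0.015, "translation": [0, 0, -0.004], "spin": 0}, {"jaw": 0.015, "translation": [0, 0, -0.004], "spin": 0}, {"jaw": 0.015, "translation": [0, 0, -0.003], "spin": 0}, {"jaw": 0.015, "translation": [0, 0, -0.003], "spin": 0}, {"jaw": 0.015, "translation": [0, 0, -0.003], "spin": 0}, {"jaw": 0.015, "translation": [0, 0, -0.003], "spin": 0}], "squeeze": 110}}

```text
time: 11.83
tool_pos: [584.4, 365.7, 219.2]
tcp_rot: [-180.0, 0.0, 70.7]
ft_force: [-0.5, -0.2, -5.4]
finger_gap: 22.7
grip_force: 106.6
```

>>> {"method": "carry_out", "body": {"commands": [{"jaw": 0.015, "translation": [0, 0, -0.003], "spin": 0}, {"jaw": 0.015, "translation": [0, 0, -0.004], "spin": 0}, {"jaw": 0.015, "translation": [0, 0, -0.006], "spin": 0}, {"jaw": 0.015, "translation": [0, 0, -0.006], "spin": 0}, {"jaw": 0.015, "translation": [0, 0, -0.006], "spin": 0}, {"jaw": 0.015, "translation": [0, 0, -0.005], "spin": 0}, {"jaw": 0.015, "translation": [0, 0, -0.003], "spin": 0}, {"jaw": 0.015, "translation": [0, 0, 0], "spin": 0}]}}

```text
time: 12.5
tool_pos: [585.1, 366.0, 253.7]
tcp_rot: [179.9, -0.1, 70.7]
ft_force: [-0.3, 0.0, -4.6]
finger_gap: 22.8
grip_force: 106.6
```

```bash
python3 e.py "(578,365,150)" pics/g4.png
```

```text
[585.1 366.  253.7] [179.9  -0.1  70.7] [-0.3  0.  -4.6] [ 0.1 -0.1 -0. ] 106.59518941305578 22.84800532745809 [27.8 21.  67.2 -0.  91.7 47.1]
origins [194  93] [110 176]
```

View pics/g4.png

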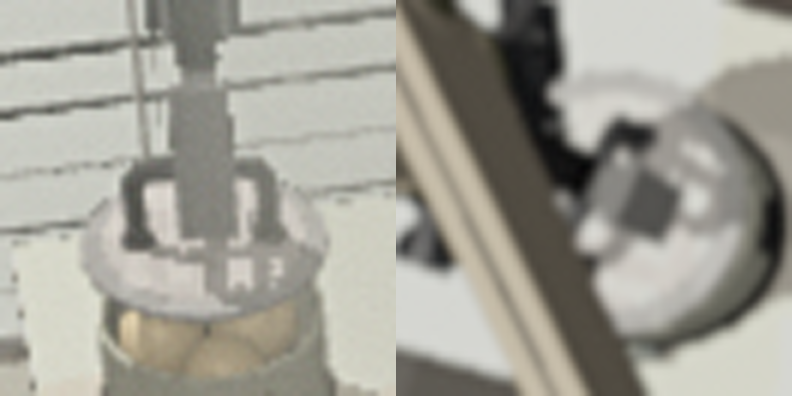

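The lid hangs level with the buns uncovered. I carry it smoothly to the trivet.

>>> {"method": "carry_out", "body": {"commands": [{"jaw": 0.015, "translation": [-0.0048, 0.0018, 0], "spin": 0}, {"jaw": 0.015, "translation": [-0.0096, 0.0037, 0], "spin": 0}, {"jaw": 0.015, "translation": [-0.0143, 0.0055, 0], "spin": 0}, {"jaw": 0.015, "translation": [-0.0179, 0.0069, 0], "spin": 0}, {"jaw": 0.015, "translation": [-0.0191, 0.0074, 0], "spin": 0}, {"jaw": 0.015, "translation": [-0.0191, 0.0074, 0], "spin": 0}, {"jaw": 0.015, "translation": [-0.0191, 0.0074, 0], "spin": 0}, {"jaw": 0.015, "translation": [-0.0191, 0.0074, 0], "spin": 0}]}}

```text
time: 13.27
tool_pos: [588.6, 231.2, 252.1]
tcp_rot: [180.0, 0.0, 70.6]
ft_force: [0.5, 0.3, -5.6]
finger_gap: 22.7
grip_force: 106.7
```

>>> {"method": "carry_out", "body": {"commands": [{"jaw": 0.015, "translation": [-0.0191, 0.0074, 0], "spin": 0}, {"jaw": 0.015, "translation": [-0.0191, 0.0074, 0], "spin": 0}, {"jaw": 0.015, "translation": [-0.0191, 0.0074, 0], "spin": 0}, {"jaw": 0.015, "translation": [-0.0179, 0.0069, 0], "spin": 0}, {"jaw": 0.015, "translation": [-0.0167, 0.0064, 0], "spin": 0}, {"jaw": 0.015, "translation": [-0.012, 0.0046, 0], "spin": 0}, {"jaw": 0.015, "translation": [-0.0084, 0.0032, 0], "spin": 0}, {"jaw": 0.015, "translation": [-0.0036, 0.0014, 0], "spin": 0}]}}

```text
time: 13.93
tool_pos: [592.6, 107.8, 252.3]
tcp_rot: [180.0, 0.0, 70.6]
ft_force: [-1.1, 0.2, -6.3]
finger_gap: 22.9
grip_force: 106.7
```

>>> {"method": "carry_out", "body": {"commands": [{"jaw": 0.015, "translation": [0, 0, 0.005], "spin": 0}, {"jaw": 0.015, "translation": [0, 0, 0.01], "spin": 0}, {"jaw": 0.015, "translation": [0, 0, 0.015], "spin": 0}, {"jaw": 0.015, "translation": [0, 0, 0.015], "spin": 0}, {"jaw": 0.015, "translation": [0, 0, 0.012], "spin": 0}, {"jaw": 0.015, "translation": [0, 0, 0.008], "spin": 0}, {"jaw": 0.015, "translation": [0, 0, 0.005], "spin": 0}, {"jaw": 0.015, "translation": [0, 0, 0], "spin": 0}]}}

```text
time: 14.6
tool_pos: [591.8, 110.1, 180.5]
tcp_rot: [-179.9, 0.1, 70.7]
ft_force: [-0.1, 0.0, -6.1]
finger_gap: 22.9
grip_force: 106.7
```

```bash
python3 e.py "(590,108,60)" pics/g5.png
```

```text
[591.8 110.1 180.5] [-179.9    0.1   70.7] [-0.1  0.  -6.1] [-0.  0. -0.] 106.65264010237138 22.884329208671954 [ 5.7  9.5 88.4  0.  82.3 24.9]
origins [233 159] [198 177]
```

View pics/g5.png

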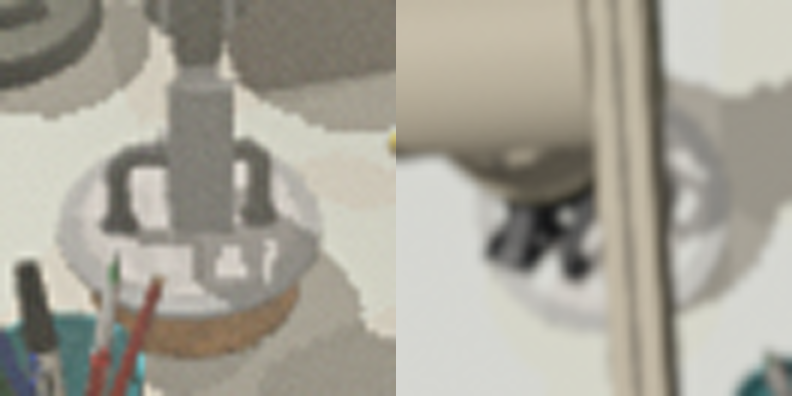

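The lid hovers level about 28 mm above the trivet, its outline in the scene crop spanning columns 57–322 and bottom row 318. I'll compare the outlines.

```bash
cat > k.py <<'E'
from h import *
np.set_printoptions(precision=1,suppress=True)
s0,t0=pickle.load(open("p.pkl","rb"));s,t=pickle.load(open("p2.pkl","rb"))
def bb(p,c,R,z):
    a=np.linspace(0,6.283,180);u=np.array([proj(p,(c[0]+R*np.cos(b),c[1]+R*np.sin(b),z)) for b in a]);return np.r_[u.min(0),u.max(0)]
print("trivet pred S",bb(s0,(589.5,110.7),55,10),"T",bb(t0,(589.5,110.7),55,10))
for p,n in((s0,"S"),(t0,"T")):
    hsv=cv2.cvtColor(p["pixels"],cv2.COLOR_BGR2HSV);u=proj(p,(589.5,110.7,10))
    m=((hsv[...,0]>5)&(hsv[...,0]<18)&(hsv[...,1]>80)&(hsv[...,2]>110)).astype(np.uint8);m=cv2.morphologyEx(m,cv2.MORPH_OPEN,np.ones((5,5),np.uint8))
    k=cv2.connectedComponentsWithStats(m);l=k[1][int(u[1]),int(u[0])];print("seen",n,k[2][l][:2],k[2][l][:2]+k[2][l][2:4],"cen",k[3][l],"->",atz(p,k[3][l],10)[:2])
b=(bb(s,(592,110),68,52)-np.r_[233,159,233,159]+.4)*6;b2=(bb(s,(592,110),68,46)-np.r_[233,159,233,159]+.4)*6
print("lid pred@592,110",b,b2,"seen 57..322, bottom 318")
print("px/mm S x:",(proj(s,(602,110,50))-proj(s,(592,110,50)))*6,"y:",(proj(s,(592,120,50))-proj(s,(592,110,50)))*6)
b=(bb(t,(592,110),68,52)-np.r_[198,177,198,177]+.4)*6;print("T lid pred",b+[396,0,396,0],"seen right 735, bottom 330")
E
python3 k.py
```

```text
trivet pred S [248.5 192.3 283.6 216.8] T [215.7 195.6 249.2 228.8]
seen S [253 194] [282 218] cen [266.4 205.2] -> [588.5 106.4]
seen T [217 197] [249 228] cen [232.4 211.9] -> [590.2 110.9]
lid pred@592,110 [ 70.8 126.4 336.4 307.6] [ 71.4 134.9 336.4 316.2] seen 57..322, bottom 318
px/mm S x: [17.5 -6.2] y: [ -8.6 -11.8]
T lid pred [471.8  73.9 726.5 326.4] seen right 735, bottom 330
```

>>> {"method": "carry_out", "body": {"commands": [{"jaw": 0.015, "translation": [0.001, 0.002, 0.003], "spin": 0}, {"jaw": 0.015, "translation": [0, 0, 0.005], "spin": 0}, {"jaw": 0.015, "translation": [0, 0, 0.005], "spin": 0}, {"jaw": 0.015, "translation": [0, 0, 0.004], "spin": 0}, {"jaw": 0.015, "translation": [0, 0, 0.003], "spin": 0}, {"jaw": 0.015, "translation": [0, 0, 0.002], "spin": 0}, {"jaw": 0.015, "translation": [0, 0, 0.001], "spin": 0}, {"jaw": 0.015, "translation": [0, 0, 0], "spin": 0}]}}

```text
time: 15.37
tool_pos: [594.7, 110.1, 158.9]
tcp_rot: [-180.0, 0.0, 70.7]
ft_force: [0.1, -0.2, -5.8]
finger_gap: 22.7
grip_force: 106.8
```

>>> {"method": "carry_out", "body": {"commands": [{"jaw": 0.015, "translation": [0, 0, 0.001], "spin": 0}, {"jaw": 0.015, "translation": [0, 0, 0.001], "spin": 0}, {"jaw": 0.015, "translation": [0, 0, 0.001], "spin": 0}, {"jaw": 0.015, "translation": [0, 0, 0.001], "spin": 0}, {"jaw": 0.015, "translation": [0, 0, 0.001], "spin": 0}, {"jaw": 0.015, "translation": [0, 0, 0.001], "spin": 0}, {"jaw": 0.015, "translation": [0, 0, 0.001], "spin": 0}, {"jaw": 0.015, "translation": [0, 0, 0.001], "spin": 0}]}}

```text
time: 16.03
tool_pos: [595.2, 110.1, 151.7]
tcp_rot: [180.0, -0.0, 70.7]
ft_force: [-0.2, 0.0, -1.9]
finger_gap: 22.9
grip_force: 106.8
```

>>> {"method": "carry_out", "body": {"commands": [{"jaw": 0.015, "translation": [0, 0, 0.002], "spin": 0}, {"jaw": 0.015, "translation": [0, 0, 0.002], "spin": 0}, {"jaw": 0.015, "translation": [0, 0, 0.002], "spin": 0}, {"jaw": 0.015, "translation": [0, 0, 0.002], "spin": 0}, {"jaw": 0.015, "translation": [0, 0, 0.002], "spin": 0}, {"jaw": 0.015, "translation": [0, 0, 0.002], "spin": 0}, {"jaw": 0.015, "translation": [0, 0, 0], "spin": 0}, {"jaw": 0.015, "translation": [0, 0, 0], "spin": 0}]}}

```text
time: 16.7
tool_pos: [594.7, 110.1, 139.1]
tcp_rot: [-180.0, 0.0, 70.7]
ft_force: [-0.5, -0.7, -3.3]
finger_gap: 22.7
grip_force: 106.9
```

>>> {"method": "carry_out", "body": {"commands": [{"jaw": 0.015, "translation": [-0.003, 0, 0], "spin": 0}, {"jaw": 0.015, "translation": [-0.005, 0, 0], "spin": 0}, {"jaw": 0.015, "translation": [-0.007, 0, 0], "spin": 0}, {"jaw": 0.015, "translation": [-0.007, 0, 0], "spin": 0}, {"jaw": 0.015, "translation": [-0.007, 0, 0], "spin": 0}, {"jaw": 0.015, "translation": [-0.005, 0, 0], "spin": 0}, {"jaw": 0.015, "translation": [-0.003, 0, 0], "spin": 0}, {"jaw": 0.015, "translation": [0, 0, 0], "spin": 0}]}}

```text
time: 17.37
tool_pos: [582.5, 74.3, 139.4]
tcp_rot: [180.0, 0.0, 70.6]
ft_force: [0.2, -0.5, -2.7]
finger_gap: 23.1
grip_force: 106.9
```

>>> {"method": "carry_out", "body": {"commands": [{"jaw": 0.015, "translation": [-0.006, 0, 0], "spin": 0}, {"jaw": 0.015, "translation": [-0.008, 0, 0], "spin": 0}, {"jaw": 0.015, "translation": [-0.006, 0, 0], "spin": 0}, {"jaw": 0.015, "translation": [0, 0, -0.008], "spin": 0}, {"jaw": 0.015, "translation": [0, 0, -0.018], "spin": 0}, {"jaw": 0.015, "translation": [0, 0, -0.024], "spin": 0}, {"jaw": 0.015, "translation": [0, 0, -0.024], "spin": 0}, {"jaw": 0.015, "translation": [0, 0, -0.02], "spin": 0}]}}

```text
time: 18.03
tool_pos: [576.4, 56.3, 235.8]
tcp_rot: [179.9, -0.0, 70.7]
ft_force: [-0.1, -0.6, -1.9]
finger_gap: 22.6
grip_force: 107.0
```

```bash
python3 e.py "(585,85,60)" pics/g6.png
```

```text
[576.4  56.3 235.8] [179.9  -0.   70.7] [-0.1 -0.6 -1.9] [ 0.  0. -0.] 107.01065418776125 22.645416324050707 [ 0.5  4.  88.5  0.  87.4 19.8]
origins [235 165] [206 178]
```

View pics/g6.png

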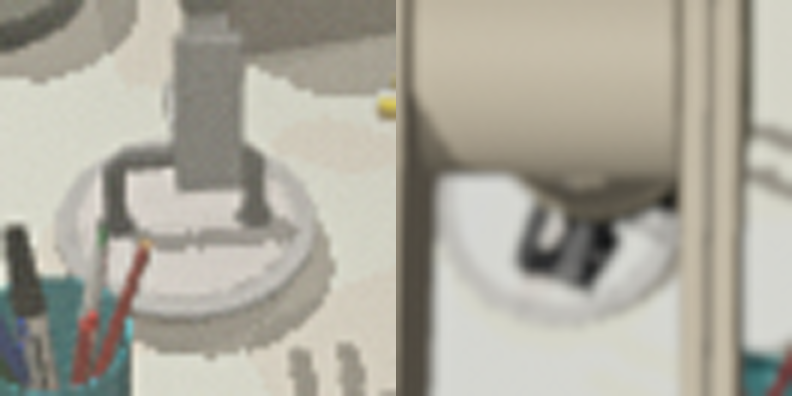

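The lid lies flat on the trivet and the lifter is clear of it. I return to the coaster.

>>> {"method": "carry_out", "body": {"commands": [{"jaw": 0.015, "translation": [-0.0134, 0.0118, 0], "spin": 0}, {"jaw": 0.015, "translation": [-0.0134, 0.0118, 0], "spin": 0}, {"jaw": 0.015, "translation": [-0.0134, 0.0118, 0], "spin": 0}, {"jaw": 0.015, "translation": [-0.0134, 0.0118, 0], "spin": 0}, {"jaw": 0.015, "translation": [-0.022, 0, 0], "spin": 0}, {"jaw": 0.015, "translation": [-0.024, 0, 0], "spin": 0}, {"jaw": 0.015, "translation": [-0.024, 0, 0], "spin": 0}, {"jaw": 0.015, "translation": [-0.02, 0, 0], "spin": 0}]}}

```text
time: 18.8
tool_pos: [572.0, -96.1, 231.9]
tcp_rot: [-179.9, 0.0, 70.7]
ft_force: [-0.1, -0.2, -1.1]
finger_gap: 22.9
grip_force: 107.3
```

>>> {"method": "carry_out", "body": {"commands": [{"jaw": 0.015, "translation": [-0.012, 0, 0], "spin": 0.05}, {"jaw": 0.015, "translation": [0, 0, 0], "spin": 0.08}, {"jaw": 0.015, "translation": [0, 0, 0], "spin": 0.08}, {"jaw": 0.015, "translation": [0, 0, 0], "spin": 0.046}, {"jaw": 0.015, "translation": [0, 0, 0], "spin": 0}, {"jaw": 0.015, "translation": [0, 0, 0], "spin": 0}, {"jaw": 0.015, "translation": [0, 0, 0], "spin": 0}, {"jaw": 0.015, "translation": [0, 0, 0], "spin": 0}]}}

```text
time: 19.47
tool_pos: [569.0, -106.0, 232.9]
tcp_rot: [-180.0, 0.0, 56.1]
ft_force: [-0.2, -0.6, -2.5]
finger_gap: 22.8
grip_force: 107.1
```

>>> {"method": "carry_out", "body": {"commands": [{"jaw": 0.015, "translation": [0.001, 0.001, 0.01], "spin": 0}, {"jaw": 0.015, "translation": [0, 0, 0.02], "spin": 0}, {"jaw": 0.015, "translation": [0, 0, 0.024], "spin": 0}, {"jaw": 0.015, "translation": [0, 0, 0.024], "spin": 0}, {"jaw": 0.015, "translation": [0, 0, 0.018], "spin": 0}, {"jaw": 0.015, "translation": [0, 0, 0.01], "spin": 0}, {"jaw": 0.015, "translation": [0, 0, 0.005], "spin": 0}, {"jaw": 0.015, "translation": [0, 0, 0], "spin": 0}]}}

```text
time: 20.13
tool_pos: [569.8, -105.7, 120.9]
tcp_rot: [-179.9, 0.0, 56.0]
ft_force: [0.3, -0.7, -2.3]
finger_gap: 22.8
grip_force: 107.2
```

>>> {"method": "carry_out", "body": {"commands": [{"jaw": 0.015, "translation": [0, 0, 0.002], "spin": 0}, {"jaw": 0.015, "translation": [0, 0, 0.002], "spin": 0}, {"jaw": 0.015, "translation": [0, 0, 0.002], "spin": 0}, {"jaw": 0.015, "translation": [0, 0, 0.002], "spin": 0}, {"jaw": 0.015, "translation": [0, 0, 0.001], "spin": 0}, {"jaw": 0.015, "translation": [0, 0, 0.001], "spin": 0}, {"jaw": 0.015, "translation": [0, 0, 0], "spin": 0}, {"jaw": 0.015, "translation": [0, 0, 0], "spin": 0}]}}

```text
time: 20.8
tool_pos: [570.5, -105.9, 112.3]
tcp_rot: [-180.0, 0.0, 56.0]
ft_force: [-0.3, 0.2, -2.9]
finger_gap: 22.7
grip_force: 107.2
```

>>> {"method": "carry_out", "body": {"commands": [{"jaw": 0.015, "translation": [0, 0, 0.001], "spin": 0}, {"jaw": 0.015, "translation": [0, 0, 0.001], "spin": 0}, {"jaw": 0.015, "translation": [0, 0, 0.001], "spin": 0}, {"jaw": 0.015, "translation": [0, 0, 0], "spin": 0}, {"jaw": 0.015, "translation": [0, 0, 0], "spin": 0}, {"jaw": 0.015, "translation": [0, 0, 0], "spin": 0}, {"jaw": 0.015, "translation": [0, 0, 0], "spin": 0}, {"jaw": 0.015, "translation": [0, 0, 0], "spin": 0}]}}

```text
time: 21.47
tool_pos: [570.6, -105.9, 109.4]
tcp_rot: [180.0, -0.0, 56.0]
ft_force: [1.0, -0.9, -2.5]
finger_gap: 23.0
grip_force: 107.2
```

>>> {"method": "carry_out", "body": {"commands": [{"jaw": 0.015, "translation": [0, 0, 0.001], "spin": 0}, {"jaw": 0.015, "translation": [0, 0, 0], "spin": 0}, {"jaw": 0.015, "translation": [0, 0, 0], "spin": 0}, {"jaw": 0.015, "translation": [0, 0, 0], "spin": 0}, {"jaw": 0.015, "translation": [0, 0, 0], "spin": 0}, {"jaw": 0.015, "translation": [0, 0, 0], "spin": 0}, {"jaw": 0.015, "translation": [0, 0, 0], "spin": 0}, {"jaw": 0.015, "translation": [0, 0, 0], "spin": 0}]}}

```text
time: 22.13
tool_pos: [570.6, -105.9, 108.4]
tcp_rot: [180.0, -0.0, 56.0]
ft_force: [-0.3, 0.4, -0.6]
finger_gap: 22.5
grip_force: 107.4
```

>>> {"method": "carry_out", "body": {"commands": [{"jaw": 0.015, "translation": [0, 0, 0.001], "spin": 0}, {"jaw": 0.015, "translation": [0, 0, 0], "spin": 0}, {"jaw": 0.015, "translation": [0, 0, 0], "spin": 0}, {"jaw": 0.015, "translation": [0, 0, 0], "spin": 0}, {"jaw": 0.015, "translation": [0, 0, 0], "spin": 0}, {"jaw": 0.015, "translation": [0, 0, 0], "spin": 0}, {"jaw": 0.015, "translation": [0, 0, 0], "spin": 0}, {"jaw": 0.015, "translation": [0, 0, 0], "spin": 0}]}}

```text
time: 22.8
tool_pos: [570.8, -106.0, 108.4]
tcp_rot: [180.0, -0.0, 56.0]
ft_force: [-3.1, 0.9, 5.4]
finger_gap: 23.1
grip_force: 108.6
```

Contact with the coaster (+5 N). I open gradually, then rise straight up.

>>> {"method": "carry_out", "body": {"commands": [{"jaw": 0.025, "translation": [0, 0, 0], "spin": 0}, {"jaw": 0.03, "translation": [0, 0, 0], "spin": 0}, {"jaw": 0.04, "translation": [0, 0, 0], "spin": 0}, {"jaw": 0.05, "translation": [0, 0, 0], "spin": 0}, {"jaw": 0.065, "translation": [0, 0, 0], "spin": 0}, {"jaw": 0.08, "translation": [0, 0, 0], "spin": 0}, {"jaw": 0.08, "translation": [0, 0, 0], "spin": 0}, {"jaw": 0.08, "translation": [0, 0, 0], "spin": 0}]}}

```text
time: 23.47
tool_pos: [570.5, -105.9, 107.2]
tcp_rot: [-180.0, 0.0, 56.0]
ft_force: [-0.1, -0.1, 0.4]
finger_gap: 79.7
grip_force: 0.0
```

>>> {"method": "carry_out", "body": {"commands": [{"jaw": 0.08, "translation": [0, 0, -0.008], "spin": 0}, {"jaw": 0.08, "translation": [0, 0, -0.016], "spin": 0}, {"jaw": 0.08, "translation": [0, 0, -0.025], "spin": 0}, {"jaw": 0.08, "translation": [0, 0, -0.025], "spin": 0}, {"jaw": 0.08, "translation": [0, 0, -0.025], "spin": 0}, {"jaw": 0.08, "translation": [0, 0, -0.02], "spin": 0}, {"jaw": 0.08, "translation": [0, 0, -0.01], "spin": 0}, {"jaw": 0.08, "translation": [0, 0, 0], "spin": 0}]}}

```text
time: 24.13
tool_pos: [572.1, -106.3, 240.1]
tcp_rot: [179.7, -0.1, 56.0]
ft_force: [0.4, -0.2, 0.0]
finger_gap: 79.8
grip_force: 0.0
```

>>> {"method": "carry_out", "body": {"commands": [{"jaw": 0.08, "translation": [-0.015, 0.001, 0], "spin": 0}, {"jaw": 0.08, "translation": [-0.03, 0.003, 0], "spin": 0}, {"jaw": 0.08, "translation": [-0.035, 0.003, 0], "spin": 0}, {"jaw": 0.08, "translation": [-0.035, 0.003, 0], "spin": 0}, {"jaw": 0.08, "translation": [-0.035, 0.003, 0], "spin": 0}, {"jaw": 0.08, "translation": [-0.035, 0.003, 0], "spin": 0}, {"jaw": 0.08, "translation": [-0.03, 0.003, 0], "spin": 0}, {"jaw": 0.08, "translation": [-0.02, 0.002, 0], "spin": 0}]}}

```text
time: 24.8
tool_pos: [454.3, -314.4, 234.4]
tcp_rot: [-179.9, 0.0, 55.9]
ft_force: [0.0, 0.4, -0.1]
finger_gap: 79.7
grip_force: 0.0
```

>>> {"method": "carry_out", "body": {"commands": [{"jaw": 0.08, "translation": [-0.035, 0.003, 0], "spin": 0}, {"jaw": 0.08, "translation": [-0.035, 0.003, 0], "spin": 0}, {"jaw": 0.08, "translation": [-0.02, 0.003, 0], "spin": 0}, {"jaw": 0.08, "translation": [0, 0, 0], "spin": 0}, {"jaw": 0.08, "translation": [0, 0, 0], "spin": 0}, {"jaw": 0.08, "translation": [0, 0, 0], "spin": 0}, {"jaw": 0.08, "translation": [0, 0, 0], "spin": 0}, {"jaw": 0.08, "translation": [0, 0, 0], "spin": 0}]}}

```text
time: 25.47
tool_pos: [414.3, -391.1, 236.0]
tcp_rot: [-180.0, -0.0, 56.1]
ft_force: [-0.1, 0.3, -0.4]
finger_gap: 79.9
grip_force: 0.0
```

```bash
cat > z.py <<'E'
from h import *
np.set_printoptions(precision=1,suppress=True)
s=r.snapshot("scene");t=r.snapshot("top")
def cr(p,c,w=50):
    u=np.array(c)-w//2;return cv2.resize(p["pixels"][u[1]:u[1]+w,u[0]:u[0]+w],None,fx=6,fy=6,interpolation=cv2.INTER_CUBIC)
cv2.imwrite("pics/z.png",np.vstack([np.hstack([cr(s,(292,245)),cr(t,(298,217))]),np.hstack([cr(s,(266,200)),cr(t,(231,211))])]))
for n in("hot_lid","lifter_grip","lifter","hot_lid_loop","router","pen_pot","tissue_box","tape_stand","small_lid"):
    print(n,[(np.array(d["xy"]),round(d["score"],2)) for d in r.landmark_of(s,n)[:3]],[(np.array(d["xy"]),round(d["score"],2)) for d in r.landmark_of(t,n)[:3]])
def bb(p,c,R,z,o):
    a=np.linspace(0,6.283,180);u=np.array([proj(p,(c[0]+R*np.cos(b),c[1]+R*np.sin(b),z)) for b in a]);return (np.r_[u.min(0),u.max(0)]-np.r_[o,o]+.4)*6
print("lid pred crop at 589.5,109: S",bb(s,(589.5,109),68,24,(241,175))+[0,300,0,300],"T",bb(t,(589.5,109),68,24,(206,186))+300)
E
python3 z.py
```

```text
hot_lid [] [(array([235. , 209.2]), 0.61)]
lifter_grip [(array([303.6, 357.4]), 0.98), (array([253.3, 257.1]), 0.56)] [(array([309.2, 261.5]), 0.75), (array([222.6, 156.1]), 0.61), (array([306.1, 216.4]), 0.56)]
lifter [(array([306., 383.]), 0.98), (array([357.6, 251. ]), 0.71), (array([253.4, 285.3]), 0.57)] [(array([227. , 161.4]), 0.75), (array([299.6, 217.5]), 0.67), (array([299.2, 222. ]), 0.64)]
hot_lid_loop [] [(array([232.1, 206.5]), 0.57)]
router [(array([329.2, 218.6]), 0.59)] [(array([269.3, 160.6]), 0.72)]
pen_pot [(array([246.8, 240.4]), 0.7)] [(array([364. , 242.9]), 0.61), (array([265.4, 249.2]), 0.56)]
tissue_box [] [(array([185.1, 162.3]), 0.6)]
tape_stand [(array([360. , 252.9]), 0.67)] [(array([320.5, 166.2]), 0.65)]
small_lid [(array([301.5, 315. ]), 0.88)] [(array([365.4, 244.5]), 0.65)]
lid pred crop at 589.5,109: S [ 22.1 372.4 284.7 554.1] T [336.7 332.9 586.9 581.2]
```

View pics/z.png

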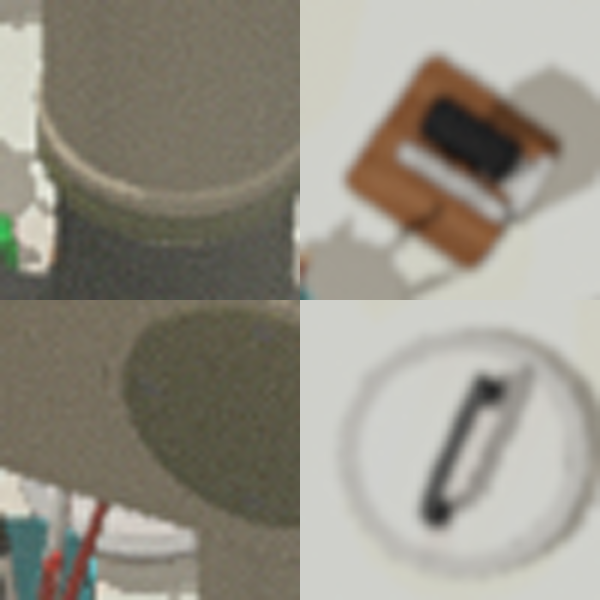

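From the top, the lid lies flat at crop centre (467,453) and the lifter stands upright on the coaster. The scene camera is blocked by the arm. I'll measure both offsets from the top view numerically.

```bash
cat > y.py <<'E'
from h import *
from scipy.optimize import minimize
np.set_printoptions(precision=1,suppress=True)
s0,t0=pickle.load(open("p.pkl","rb"));t=r.snapshot("top")
a=np.linspace(0,2*np.pi,240,endpoint=False)
def circ(p,c0,R,z):
    g=cv2.GaussianBlur(p["pixels"].astype(np.float32),(0,0),.8);gm=sum(np.hypot(cv2.Sobel(g[...,k],5,1,0),cv2.Sobel(g[...,k],5,0,1)) for k in range(3))
    gm=np.minimum(gm,np.percentile(gm[150:260,150:320],95))
    def f(v):
        u=np.array([proj(p,(v[0]+R*np.cos(b),v[1]+R*np.sin(b),z)) for b in a],np.float32)
        return -cv2.remap(gm,u[:,0].copy(),u[:,1].copy(),cv2.INTER_LINEAR).mean()
    return min((minimize(f,np.add(c0,d),method="Nelder-Mead",options=dict(initial_simplex=np.add(c0,d)+np.array([[0,0],[4,0],[0,4]]))) for d in((0,0),(4,3),(-4,-3),(4,-4),(-4,4))),key=lambda o:o.fun)
o=circ(t0,(590,110),55,10);print("trivet",o.x,o.fun)
for R,z in((68,22),(66,24)): o=circ(t,(590,108),R,z);print("lid",R,o.x,o.fun)
print("handle: pred centre px",proj(t,(570.5,-106,142)))
m=(t["pixels"].max(2)<75).astype(np.uint8);m[:195]=0;m[235:]=0;m[:,:275]=0;m[:,322:]=0
M=cv2.moments(m);print("seen",M["m10"]/M["m00"],M["m01"]/M["m00"],M["m00"],"world",atz(t,(M["m10"]/M["m00"],M["m01"]/M["m00"]),140)[:2], "yaw-rect",cv2.minAreaRect(np.argwhere(m)[:,::-1].astype(np.float32)))
E
python3 y.py
```

```text
trivet [590.5 110. ] -415.74114990234375
lid 68 [591.2 110.2] -172.22581481933594
lid 66 [593.8  95.5] -232.04849243164062
handle: pred centre px [300.  214.5]
seen 300.8848920863309 214.74820143884892 139.0 world [ 569.9 -108.9] yaw-rect ((300.9230651855469, 214.61537170410156), (16.641006469726562, 8.875203132629395), 33.6900634765625)
```

```bash
python3 -c "
from bench import r
print(r.hand_in())"
```

```text
the job is handed in; nothing more can be done
None
```

I lifted the hot lid off the large pot and set it flat on the cork trivet, about 1 mm off centre in the top view. The lifter stands upright on the square coaster, about 3 mm off centre, and I handed the job in at about 26 s. Hand-in returned no verdict, and the closing picture from the second camera was blocked by the arm.

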